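# Hang the second basket of washed bone on the draining hook

## Task

The bone fragments in the second wire basket have been washed: take the full basket out of the white tray and hang it by its handle on the hook of the draining stand, next to the basket already hanging there, so that both hang straight and do not touch each other. Keep the basket upright on the way so that nothing spills, do not knock the first basket off the hook, and leave the empty basket in the tray.

Things in the scene. Friction and masses are not known exactly. Their poses are not given: they have to be found in the camera images.
- full_basket: The one to hang: rigid steel wire basket filled with brown bone fragments, standing in the white tray. 46 (its x) x 90 (its y) x 55 mm high, 150 to 310 g, the same after half a turn. Origin: centre of its underside, z up. A fixed flat-strap handle stands over it in its y-z plane: from the short ends it slopes in to y = +-15 mm at height 95, then two upright straps, then a flat crown.
- full_basket_grip (a point): Middle between the two upright straps of the full basket's handle, 140 mm above the basket's origin. The straps run upright from height 95 to 165 mm, are 34 mm apart over their outsides and 26 mm inside (along the basket's y), each 10 mm wide along x. Gripped across their outsides from above, the hook's bar can pass between them. Axes as the basket.
- full_basket_crown (a point): Middle of the underside of the full basket's handle crown, 165 mm above the basket's origin (crown 4 mm thick, top at 169 mm): the place that bears on the hook.
- hung_basket: The first basket: same shape, size, origin and axes as full_basket, also with bone fragments, loose, hanging by its handle crown on the inner part of the hook, nearer the rod, its x along the bar; 46 mm thick along the bar.
- hung_basket_crown (a point): Middle of the underside of the hanging basket's handle crown, where it bears on the bar.
- empty_basket: The same wire basket with no bone in it (120 g), standing in the white tray about 140 mm from the full one; it stays there. Same origin and axes.
- tray: Fixed shallow white plastic tray, 190 (x) x 310 (y) x 22 mm high, floor 4 mm thick; the full and the empty basket stand in it side by side, either on either side. Origin: centre of its underside.
- stand: Fixed draining stand. Origin: centre of the underside of its grey base (210 x 130 mm), which carries a white drip tray up to height 30 mm. At x = +85 mm of its frame a 12 mm rod rises to height 245 mm with a 30 mm clamp block. From it the hook, a level round bar 8 mm thick, runs along -x at y = 0 to x = -85 mm and turns up. Yaw differs each time; the open end points roughly to the robot.
- hook_bar (a point): Point on the top line of the hook's bar straight above the stand's origin, 225 mm up. Axes as the stand: the bar runs along x, its open end at -x.
- hook_tip (a point): Top of the hook's upturned end, at x = -85 mm of the stand, 239 mm up: 14 mm above the bar's top line.
Mind the look-alikes: they are no part of the job. Leave any red look-alike of the hung_basket alone.

How it is judged:
At the end, for the whole second after the job is handed in: Both filled baskets hang by their crowns on the hook's bar between clamp and upturned end (crown within 6 mm of the bar's top in height, the new one within 14 mm sideways), upright within 0.15 rad, slower than 0.03 m/s, not touching each other (x of full_basket_crown in the frame of hook_bar between -0.085 and 0.07 m and y of full_basket_crown in the frame of hook_bar between -0.014 and 0.014 m and z of full_basket_crown in the frame of hook_bar between -0.006 and 0.006 m and angle between each of full_basket, hung_basket's own z axis and vertical below 0.15 rad and linear speed of each of full_basket, hung_basket below 0.03 m/s and x of hung_basket_crown in the frame of hook_bar between -0.085 and 0.07 m and z of hung_basket_crown in the frame of hook_bar between -0.006 and 0.006 m and contact force between full_basket and hung_basket below 0.05 N and contact force between full_basket and stand above 0.5 N).
It fails at once if the full basket is tipped by more than 0.6 rad (35 degrees), so that it would spill (angle between full_basket's own z axis and vertical above 0.6 rad).
It fails at once if the first basket comes off the hook: its crown more than 20 mm above or below the bar (z of hung_basket_crown in the frame of hook_bar below -0.02 m or z of hung_basket_crown in the frame of hook_bar above 0.02 m).
It fails at once if the empty basket is moved by more than 40 mm or tipped by more than 0.6 rad (distance of empty_basket from where it was at the start of the episode above 0.04 m or angle between empty_basket's own z axis and vertical above 0.6 rad).
It also fails if it takes over 59 s, if anything falls off the work surface, if the arm or the gripper's body presses on something with over 40 N, if the wrist force passes 120 N, or if a joint passes its speed limit or range.

## Robot

A 6-joint arm with a two-finger parallel gripper is mounted at the origin on the work surface. World frame = base frame: x ahead of the robot, y to its left, z up, the work surface at z = 0. Lengths are in m, angles in rad, forces in N, time in s.
With the tool pointing down it reaches from about 0.35 to 0.975 m from the base axis. Payload 4.9 kg.
Tool frame: the origin (TCP) lies midway between the tips of the shut fingers; the grasp point (between the pads) lies 19 mm behind it; z points along the fingers, y is the line along which they close (so a half turn about z gives the same grasp; the last joint's range is limited). The gripper opens to 85 mm and grips with 20 to 120 N. Pads are 22 mm wide; open, the fingers measure 114 mm over their backs; the gripper's body (76 mm by 85 mm) begins 54 mm behind the grasp point. The pads swing forward as they close: fully open they stand 13 mm farther back than shut.
Start: joints at [-1.265, 0.053, 1.613, -0, 1.476, -0.119], TCP at [0.258, -0.569, 0.231] pointing down, gripper open.
Joint ranges: [-3.01, 3.01], [-1.01, 2.22], [0.06, 2.58], [-1.02, 4.17], [0.09, 2.62], [-3.14, 3.14]. Speed limits (rad/s): [2.57, 2.57, 3.14, 3.14, 3.14, 3.14].

## Interface

Orientations are given as a rotation vector (axis times angle).
In Python, from station import telemetry, optics, ctrl gives the robot as it stands.
- The arm moves only by the shell command python3 -m pendant 'ROWS' [FORCE]. ROWS is JSON, one flat list of numbers, 7 for each row, row after row: the turn, a rotation vector about the tool's x, y, z as a fraction of full scale, then the shift along the tool's x, y, z as a fraction of full scale, then the opening, from 0 (shut) to 1 (fully open). In form: [ax, ay, az, tx, ty, tz, fingers, ax, ay, az, tx, ty, tz, fingers, ...]. A call has 1 to 12 rows; each row is the pose to reach, as a shift and turn from the pose commanded when the call began, along the tool's axes at that moment; what a row does not reach only later rows make up. Full scale, the value 1, is 300 mm for a shift and 30 degrees for a turn. A row lasts 1/8 s, in which the tool goes at most 62.5 mm and 10.7 degrees, less where a joint would pass 70% of its speed; a pose out of reach is approached as far as the arm can. A call with a number of a shift or a turn outside -1 to 1 is refused whole. A call with a gripper value outside its range is refused whole. The fingers move at their own pace and stop on an object; FORCE is the grip in N (left out, the last holds). Time passes only in rows, so rows that repeat a pose let the fingers close. It gives the time, the measured TCP pose, the force, the opening and the grip force at its end, in the units of the state.
- telemetry.get_obs(): the state, without advancing time (a new reading comes with each control period).
- optics.get_image(name): name is "scene" or "top"; returns a dict with "image" (420x560x3 uint8, red, green, blue), "depth" (420x560 float32, m along the optical axis (not along the pixel's ray), 0 where there is no reading), "fx", "fy", "cx", "cy" (pixels), "dist_coeffs" ([k1, k2, p1, p2, k3] as OpenCV has them; the pictures are not rectified), "rvec" (rotation vector, rad) and "tvec" (3), from world to camera coordinates, as OpenCV has them. Camera axes: x right, y down, z forward; pixel columns grow to the right and rows downward; lengths in m; the calibration is good to about 2 mm. A picture is of the moment at which its call begins.
- ctrl.finish_job(): hands the job in; it is judged then, once.
The state is a dict: "t": time; "q": joint angles; "dq": joint speeds; "effort": joint torques, N m; "tool_pos": TCP position; "tool_rot": TCP orientation; "contact_force": force on the tool from outside, world axes, zero at the start; "wrist_torque": the same for the moment, N m; "opening": finger opening in m; "grip_force": force on a finger pad.
Only numpy, scipy, OpenCV 4.12 (cv2) and the standard library are available. Lean on these libraries where they do the work, as an engineer would, in place of code of your own. Each camera call takes 0.05 s, during which the arm holds its last target. There are 200 camera calls.

## Working session

There is one attempt and no reset: what is moved stays moved. The work goes in short steps, Python scripts to look and compute and a shell command to move; the robot and the scene stay as the last step left them, time stands still between calls to the robot, and variables do not carry over. Pictures are saved under pics/ and viewed, at most 10 in all, crops included, and the job is handed in when it is done.

```bash
mkdir -p pics
cat > h.py <<'E'
import numpy as np, cv2
from station import telemetry, optics, ctrl
def cloud(d):
    h,w=d['depth'].shape; K=np.array([[d['fx'],0,d['cx']],[0,d['fy'],d['cy']],[0,0,1]])
    u,v=np.meshgrid(np.arange(w),np.arange(h))
    n=cv2.undistortPoints(np.stack([u,v],-1).reshape(-1,1,2).astype(float),K,np.array(d['dist_coeffs'])).reshape(h,w,2)
    R,_=cv2.Rodrigues(np.array(d['rvec'],float)); Z=d['depth'][...,None]
    C=np.concatenate([n*Z,Z],-1)
    P=(C-np.array(d['tvec']).ravel())@R; P[d['depth']==0]=np.nan
    return P
E
python3 - <<'E'
from h import *
for n in('scene','top'):
    d=optics.get_image(n); np.savez('/tmp/%s0.npz'%n,P=cloud(d),**d)
    cv2.imwrite('pics/%s0.png'%n,d['image'][...,::-1])
    R,_=cv2.Rodrigues(np.array(d['rvec'],float)); print(n,-R.T@np.array(d['tvec']).ravel(),R[2],d['fx'])
s=telemetry.get_obs();print(s['tool_pos'],s['tool_rot'],s['t'])
E
```

```text
scene [ 0.84854507 -0.06284732  0.77910966] [-0.49660277  0.16887136 -0.85139189] 382.3979153628444
top [0.44781898 0.05643519 1.15517529] [ 0.04134731 -0.01129445 -0.999081  ] 462.9784714045759
[ 0.25741637 -0.56890973  0.23017075] [-3.06913984e+00 -6.61948992e-01  2.70241195e-04] 0.1
```

View pics/scene0.png

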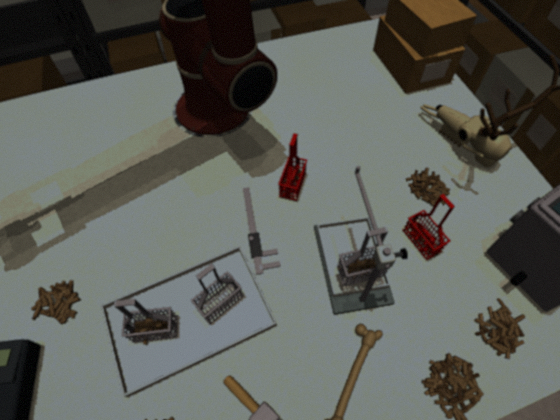

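View pics/top0.png

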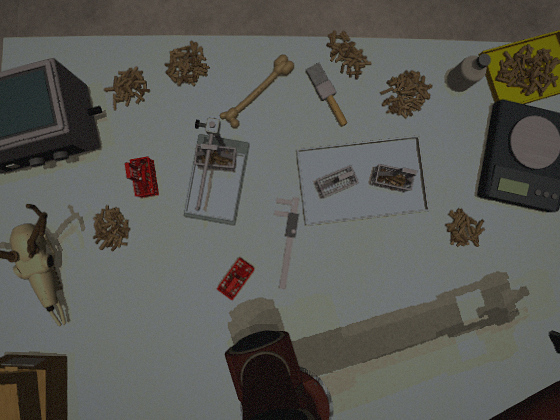

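Top view: the full basket (brown contents) is at about (395,177), the empty one at (335,181). The stand is at (215,180), with its rod at (212,125), bar tip near (203,208), and the hung basket at (215,157). The red look-alikes at (141,177) and (236,278) stay put. The basket in the tray with brown contents fits; I'll confirm it in a crop.

Run:
```python
from h import *
T=np.load('/tmp/top0.npz');S=np.load('/tmp/scene0.npz')
a=T['image'][120:230,180:440,::-1];b=S['image'][160:350,100:410,::-1]
a=cv2.resize(a,(780,330),interpolation=3);b=cv2.resize(b,(440,270),interpolation=3)
c=np.zeros((600,800,3),np.uint8);c[:330,:780]=a;c[330:,:440]=b;cv2.imwrite('pics/crop.png',c)
for n,D in(('top',T),('scene',S)):
    P=D['P'];z=P[...,2]
    B={'full':(360,440,150,200),'empty':(305,360,155,205),'stand':(180,255,100,230)} if n=='top' else {'full':(105,180,285,345),'empty':(185,245,255,325),'stand':(315,415,160,315)}
    for k,(u0,u1,v0,v1) in B.items():
        Q=P[v0:v1,u0:u1].reshape(-1,3);
        for lo,hi in((.04,.075),(.085,.15),(.15,.185),(.2,.235),(.235,.26)):
            q=Q[(Q[:,2]>lo)&(Q[:,2]<hi)]
            if len(q)<4: continue
            (cx,cy),(w,h),an=cv2.minAreaRect((q[:,:2]*1000).astype(np.float32))
            print(n,k,lo,len(q),np.median(q,0).round(4),'rect',round(cx),round(cy),round(w),round(h),round(an,1),'zmax',q[:,2].max().round(3))
```

```text
top full 0.04 315 [ 0.5744 -0.2464  0.0587] rect 578 -254 91 49 78.5 zmax 0.075
top full 0.085 85 [ 0.5781 -0.2386  0.1062] rect 577 -254 56 11 79.9 zmax 0.15
top full 0.15 90 [ 0.5772 -0.2517  0.1735] rect 577 -254 34 10 77.5 zmax 0.179
top empty 0.04 236 [ 0.5618 -0.1089  0.0605] rect 566 -115 47 92 22.8 zmax 0.075
top empty 0.085 51 [ 0.5591 -0.0979  0.1   ] rect 565 -114 10 57 22.1 zmax 0.15
top empty 0.15 84 [ 0.5651 -0.1134  0.1733] rect 566 -114 10 34 23.2 zmax 0.177
top stand 0.04 134 [0.6085 0.1595 0.0641] rect 626 168 89 68 84.5 zmax 0.075
top stand 0.085 504 [0.6137 0.1618 0.1146] rect 626 169 91 69 85.1 zmax 0.149
top stand 0.15 35 [0.613  0.155  0.1565] rect 634 167 41 48 84.4 zmax 0.183
top stand 0.2 525 [0.6122 0.1769 0.2254] rect 582 181 50 190 84.9 zmax 0.235
top stand 0.235 166 [0.6558 0.1638 0.2375] rect 579 172 25 188 83.4 zmax 0.248
scene full 0.04 660 [ 0.5843 -0.2458  0.0573] rect 578 -254 93 47 78.9 zmax 0.074
scene full 0.085 223 [ 0.5795 -0.2403  0.1147] rect 579 -254 53 11 76.4 zmax 0.15
scene full 0.15 171 [ 0.5791 -0.2515  0.1718] rect 579 -254 34 11 76.4 zmax 0.176
scene empty 0.04 472 [ 0.5743 -0.1158  0.0588] rect 567 -116 48 91 22.3 zmax 0.075
scene empty 0.085 133 [ 0.5712 -0.1259  0.1021] rect 568 -116 10 53 21.2 zmax 0.149
scene empty 0.15 144 [ 0.5686 -0.1151  0.1716] rect 568 -115 11 34 22.4 zmax 0.175
scene stand 0.04 290 [0.6265 0.1622 0.0626] rect 602 238 80 237 16.0 zmax 0.075
scene stand 0.085 743 [0.6191 0.1568 0.1068] rect 629 169 91 72 84.8 zmax 0.15
scene stand 0.15 115 [0.6562 0.1576 0.1652] rect 634 160 32 57 70.0 zmax 0.184
scene stand 0.2 853 [0.6213 0.1725 0.2241] rect 585 171 186 52 2.2 zmax 0.235
scene stand 0.235 222 [0.6601 0.1623 0.2367] rect 581 173 24 187 82.8 zmax 0.246
```

View pics/crop.png

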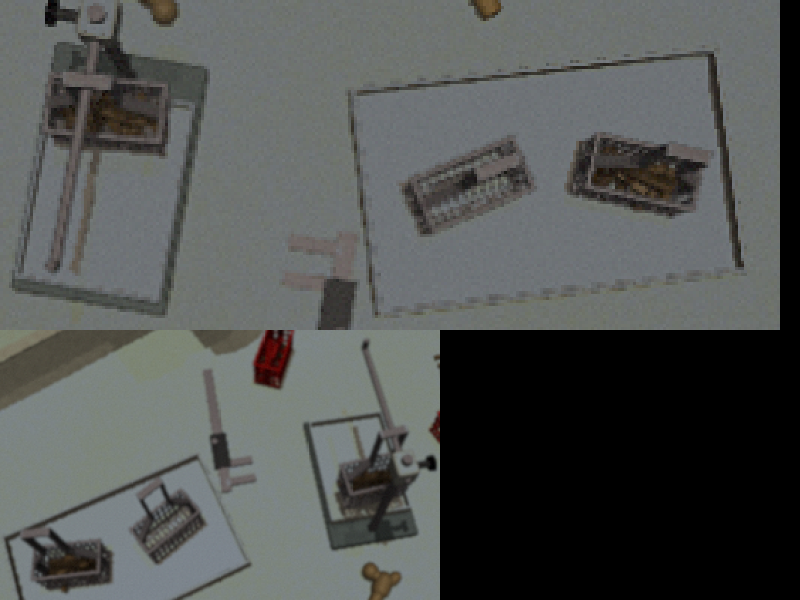

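Confirmed: in the top view the basket at (395,177) holds brown bones, and the one at (335,181) is empty. The hung basket is near the rod, and the bar's open end is at (198,208). Next I fit the bar, locate the red basket and compute the first move.

```bash
cat >> h.py <<'E'
from scipy.spatial.transform import Rotation as Ro
def rows(p,yaw,s=None):
    """units to reach TCP p, tool down, tool y line at yaw deg"""
    s=s or telemetry.get_obs(); R=Ro.from_rotvec(s['tool_rot']); best=None
    for k in(0,180):
        y=np.radians(yaw+k); yv=np.array([np.cos(y),np.sin(y),0]); z=np.array([0,0,-1.]); x=np.cross(yv,z)
        r=(R.inv()*Ro.from_matrix(np.stack([x,yv,z],1))).as_rotvec()
        if best is None or np.linalg.norm(r)<np.linalg.norm(best): best=r
    print('turn deg',np.degrees(best).round(2),'turn',(np.degrees(best)/30).round(4),'shift',(R.inv().apply(np.array(p)-s['tool_pos'])/.3).round(4))
E
python3 - <<'E'
from h import *
for n in('top','scene'):
    D=np.load('/tmp/%s0.npz'%n);P=D['P'];Q=P.reshape(-1,3);I=D['image'].reshape(-1,3).astype(int)
    m=(Q[:,2]>.215)&(Q[:,2]<.25)&(Q[:,0]>.45)&(Q[:,0]<.70)&(Q[:,1]>.1)&(Q[:,1]<.23)
    q=Q[m]; bar=q[(q[:,0]>.505)&(q[:,0]<.61)]
    vx,vy,x0,y0=cv2.fitLine(bar[:,:2].astype(np.float32),cv2.DIST_HUBER,0,1e-4,1e-4).ravel()
    print(n,'bar',vx,vy,x0,y0,'yaw',np.degrees(np.arctan2(vy,vx)),'zq',np.percentile(bar[:,2],[50,90]),'y at .6',y0+vy/vx*(.6-x0),'xmin',q[:,0].min(),q[q[:,0]<.503].round(3)[:8].tolist())
    u=np.array([vx,vy])*np.sign(vx)
    d=(q[:,:2]-[x0,y0])@[-u[1],u[0]]
    c=q[(abs(d)>.007)&(abs(d)<.018)&(q[:,0]<.66)];print('hungcrown',len(c),np.median(c,0), c.min(0),c.max(0))
    r=(I[:,0]>100)&(I[:,1]<50)&(I[:,2]<60)&(Q[:,2]>.01)&(Q[:,0]>.25)&(Q[:,1]>-.1)
    for lo,hi in((-.1,.21),(.21,.5)):
        k=r&(Q[:,1]>lo)&(Q[:,1]<hi); print('red',Q[k].min(0).round(3),Q[k].max(0).round(3))
rows([.578,-.254,.27],78)
E
```

```text
top bar 0.98577136 -0.16809185 0.55631274 0.17990445 yaw -9.676893 zq [0.22475509 0.22707894] y at .6 0.17245497 xmin 0.4867880604346628 [[0.502, 0.193, 0.223], [0.502, 0.191, 0.225], [0.502, 0.189, 0.222], [0.502, 0.187, 0.225], [0.502, 0.186, 0.221], [0.499, 0.193, 0.225], [0.5, 0.191, 0.224], [0.5, 0.189, 0.222]]
hungcrown 129 [0.64369425 0.16145831 0.23060794] [0.60882538 0.15002788 0.21552943] [0.65973599 0.18760715 0.24096466]
red [0.284 0.083 0.014] [0.379 0.168 0.174]
red [0.529 0.324 0.011] [0.621 0.381 0.173]
scene bar 0.98415565 -0.17730667 0.5625814 0.17896615 yaw -10.21292 zq [0.2236606  0.22505106] y at .6 0.17222477 xmin 0.48880335944599335 [[0.489, 0.19, 0.237], [0.49, 0.191, 0.239], [0.49, 0.193, 0.238], [0.491, 0.189, 0.237], [0.492, 0.19, 0.238], [0.493, 0.192, 0.238], [0.492, 0.194, 0.237], [0.492, 0.189, 0.235]]
hungcrown 180 [0.62230997 0.15641743 0.22813233] [0.61053841 0.14985592 0.21562644] [0.65996043 0.18775862 0.24392277]
red [0.309 0.085 0.041] [0.355 0.167 0.171]
red [0.532 0.326 0.04 ] [0.621 0.381 0.172]
turn deg [-1.100e-01  2.000e-02  3.634e+01] turn [-3.6000e-03  7.0000e-04  1.2114e+00] shift [ 1.4063 -0.5162 -0.1315]
```

```bash
python3 -m pendant '[0.3,0,0,0,0,0,1]' >/dev/null 2>&1; true; python3 -m pendant '[0,0,0.9,0.9,-0.33,-0.13,1,0,0,0.9,0.9,-0.33,-0.13,1,0,0,0.9,0.9,-0.33,-0.13,1,0,0,0.9,0.9,-0.33,-0.13,1,0,0,0.9,0.9,-0.33,-0.13,1,0,0,0.9,0.9,-0.33,-0.13,1]'; python3 -c "
from h import *
rows([.578,-.254,.27],78)"
```

```text
t: 0.98
tool_pos: [0.4675, -0.3727, 0.2857]
tool_rot: [-2.998, 0.063, 0.102]
contact_force: [-0.5, -0.5, -0.0]
opening: 0.0855
grip_force: 0.0
turn deg [-7.64  4.71  9.57] turn [-0.2548  0.1569  0.3189] shift [ 0.3561 -0.4014  0.0842]
```

The first short call there was a stray tilt that shouldn't have been sent. It did no harm, and this row corrects it.

```bash
python3 -m pendant '[-0.255,0.157,0.319,0.356,-0.401,0.084,1,-0.255,0.157,0.319,0.356,-0.401,0.084,1,-0.255,0.157,0.319,0.356,-0.401,0.084,1,-0.255,0.157,0.319,0.356,-0.401,0.084,1,-0.255,0.157,0.319,0.356,-0.401,0.084,1]'; python3 -c "
from h import *
rows([.578,-.254,.127],78)"
```

```text
t: 1.6
tool_pos: [0.5759, -0.2576, 0.269]
tool_rot: [3.123, -0.337, -0.003]
contact_force: [0.7, 0.1, -0.1]
opening: 0.0853
grip_force: 0.0
turn deg [ 0.02  0.11 -0.31] turn [ 0.0006  0.0037 -0.0103] shift [ 0.0052 -0.0132  0.4733]
```

```bash
python3 -m pendant '[0,0,0,0,0,0.25,1,0,0,0,0,0.35,1,0,0,0,0,0.42,1,0,0,0,0,0.473,1,0,0,0,0,0.473,1,0,0,0,0,0.473,1]'
python3 - <<'E'
from h import *
rows([.578,-.254,.127],78)
d=optics.get_image('scene');I=cv2.resize(d['image'][230:360,70:260,::-1],(760,520),interpolation=3);cv2.imwrite('pics/g1.png',I)
E
```

```text
turn deg [ 0.02  0.11 -0.31] turn [ 0.0006  0.0037 -0.0103] shift [ 0.0052 -0.0132  0.4733]invalid input
```

View pics/g1.png

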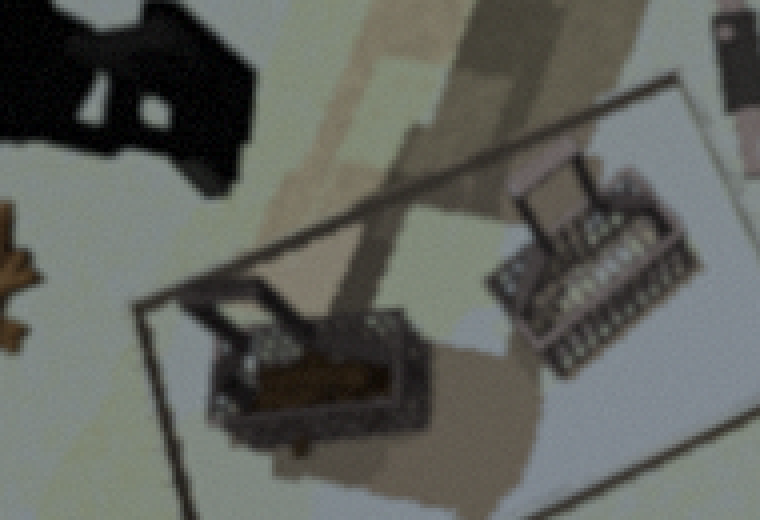

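The picture shows the gripper still above (dark, upper left) and both baskets untouched. The call was refused because some rows were short, so I resend it.

```bash
python3 -m pendant '[0,0,0,0,0,0.25,1,0,0,0,0,0,0.35,1,0,0,0,0,0,0.42,1,0,0,0,0,0,0.473,1,0,0,0,0,0,0.473,1,0,0,0,0,0,0.473,1]'
python3 - <<'E'
from h import *
rows([.578,-.254,.127],78)
E
```

```text
t: 2.4
tool_pos: [0.5777, -0.2572, 0.1298]
tool_rot: [3.122, -0.335, 0.004]
contact_force: [-0.5, 0.1, 0.3]
opening: 0.0857
grip_force: 0.0
turn deg [ 0.06 -0.14 -0.26] turn [ 0.0019 -0.0047 -0.0085] shift [-0.0015 -0.0107  0.0094]
```

```bash
python3 -m pendant '[0,0,0,0,-0.011,0.009,1,0,0,0,0,-0.011,0.009,1,0,0,0,0,-0.011,0.009,0.3,0,0,0,0,-0.011,0.009,0.3,0,0,0,0,-0.011,0.009,0.3,0,0,0,0,-0.011,0.009,0.3,0,0,0,0,-0.011,0.009,0.3,0,0,0,0,-0.011,0.009,0.3]' 70;  python3 -m pendant '[0,0,0,0,0,0,0.3,0,0,0,0,0,0,0.3]'
python3 - <<'E'
from h import *
rows([.578,-.254,.127],78)
E
```

```text
t: 3.4
tool_pos: [0.5774, -0.2534, 0.1252]
tool_rot: [3.123, -0.335, -0.0]
contact_force: [0.4, -1.8, 0.3]
opening: 0.0329
grip_force: 70.0
t: 3.65
tool_pos: [0.5775, -0.2534, 0.1252]
tool_rot: [3.123, -0.335, -0.0]
contact_force: [-0.6, -0.4, 2.5]
opening: 0.0326
grip_force: 69.9
turn deg [ 0.02  0.01 -0.25] turn [ 0.0007  0.0004 -0.0084] shift [ 0.0021  0.0014 -0.0058]
```

```bash
python3 -m pendant '[0,0,0,0,0,-0.05,0.25,0,0,0,0,0,-0.15,0.25,0,0,0,0,0,-0.3,0.25,0,0,0,0,0,-0.45,0.25,0,0,0,0,0,-0.6,0.25,0,0,0,0,0,-0.75,0.25,0,0,0,0,0,-0.85,0.25,0,0,0,0,0,-0.9,0.25,0,0,0,0,0,-0.9,0.25]' 70
python3 - <<'E'
from h import *
rows([.42,.0,.39],80)
rows([.42,.203,.39],80)
E
```

```text
t: 4.78
tool_pos: [0.5776, -0.2532, 0.3958]
tool_rot: [3.124, -0.335, 0.001]
contact_force: [-0.7, 0.4, -2.4]
opening: 0.033
grip_force: 69.7
turn deg [ 0.01 -0.03 -2.24] turn [ 0.0002 -0.001  -0.0745] shift [-0.6924 -0.7134  0.019 ]
turn deg [ 0.01 -0.03 -2.24] turn [ 0.0002 -0.001  -0.0745] shift [-0.8358 -1.3747  0.0189]
```

```bash
python3 -m pendant '[0,0,0,-0.1,-0.1,0.02,0.25,0,0,-0.03,-0.25,-0.25,0.02,0.25,0,0,-0.05,-0.4,-0.4,0.02,0.25,0,0,-0.075,-0.5,-0.55,0.02,0.25,0,0,-0.075,-0.6,-0.68,0.02,0.25,0,0,-0.075,-0.69,-0.76,0.02,0.25,0,0,-0.075,-0.73,-0.86,0.02,0.25,0,0,-0.075,-0.73,-0.86,0.02,0.25]'
python3 - <<'E'
from h import *
rows([.422,.203,.39],80)
E
```

```text
t: 5.78
tool_pos: [0.4172, 0.0468, 0.3871]
tool_rot: [-3.13, 0.268, 0.006]
contact_force: [-0.5, 0.1, -2.3]
opening: 0.0326
grip_force: 70.5
turn deg [-0.01  0.21  0.2 ] turn [-0.0002  0.0071  0.0066] shift [-0.0729 -0.5157 -0.0092]
```

```bash
python3 -m pendant '[0,0,0,-0.02,-0.1,0,0.25,0,0,0,-0.04,-0.25,0,0.25,0,0,0,-0.06,-0.38,0,0.25,0,0,0,-0.073,-0.47,0,0.25,0,0,0,-0.073,-0.516,0,0.25,0,0,0,-0.073,-0.516,0,0.25,0,0,0,-0.073,-0.516,0,0.25]'
python3 - <<'E'
from h import *
rows([.422,.203,.39],80)
for n in('scene','top'):
    d=optics.get_image(n);P=cloud(d);np.savez('/tmp/%s1.npz'%n,P=P,**d)
    q=P.reshape(-1,3)
    m=(abs(q[:,0]-.43)<.1)&(abs(q[:,1]-.2)<.09)&(q[:,2]>.25)&(q[:,2]<.34);q=q[m]
    if len(q)>5:print(n,len(q),q.min(0),q.max(0),cv2.minAreaRect((q[:,:2]*1000).astype(np.float32)))
    cv2.imwrite('pics/%s1.png'%n,d['image'][...,::-1])
E
```

```text
t: 6.65
tool_pos: [0.4237, 0.2006, 0.3888]
tool_rot: [3.129, -0.276, -0.002]
contact_force: [0.0, -1.0, -1.9]
opening: 0.0335
grip_force: 70.9
turn deg [ 0.04  0.06 -0.07] turn [ 0.0014  0.0021 -0.0024] shift [-0.0071 -0.0069 -0.0039]
scene 1849 [0.39517381 0.15206267 0.26740686] [0.45574611 0.24776301 0.33995915] ((428.343017578125, 198.94827270507812), (91.32112884521484, 54.631614685058594), 80.86441802978516)
top 292 [0.39615158 0.15058046 0.266692  ] [0.45107067 0.20059107 0.33711506] ((425.3049621582031, 178.391845703125), (51.03690719604492, 51.32748031616211), 80.41520690917969)
```

View pics/scene1.png

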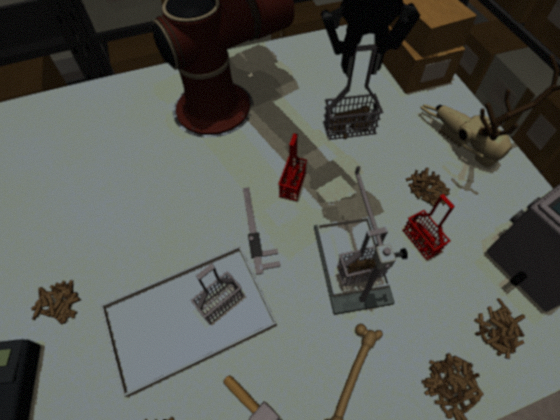

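The full basket is held upright at about (353,115), and the empty one stayed in the tray at (217,295). Now I line up with the bar, move forward 14 mm and lower.

Run:
```python
from h import *
rows([.437,.2012,.39],80);rows([.437,.2012,.205],80)
```

```text
turn deg [ 0.01  0.03 -0.09] turn [ 0.0002  0.001  -0.0029] shift [ 0.0433 -0.0095 -0.0026]
turn deg [ 0.01  0.03 -0.09] turn [ 0.0002  0.001  -0.0029] shift [ 0.0436 -0.0096  0.614 ]
```

```bash
python3 -m pendant '[0,0,0,0.044,-0.01,0,0.25,0,0,0,0.044,-0.01,0.05,0.25,0,0,0,0.044,-0.01,0.15,0.25,0,0,0,0.044,-0.01,0.28,0.25,0,0,0,0.044,-0.01,0.4,0.25,0,0,0,0.044,-0.01,0.5,0.25,0,0,0,0.044,-0.01,0.57,0.25,0,0,0,0.044,-0.01,0.614,0.25,0,0,0,0.044,-0.01,0.614,0.25,0,0,0,0.044,-0.01,0.614,0.25]'
python3 - <<'E'
from h import *
rows([.532,.1845,.205],80)
ang=np.radians(-10);u=np.array([np.cos(ang),np.sin(ang)]);o=np.array([.437,.2012])
for n in('scene','top'):
    d=optics.get_image(n);P=cloud(d)
    Q=P.reshape(-1,3)
    for nm,lo,hi in(('rim',.10,.142),('hi',.17,.262)):
        m=(abs(Q[:,0]-.437)<.045)&(abs(Q[:,1]-.2)<.06)&(Q[:,2]>lo)&(Q[:,2]<hi)
        q=Q[m]; 
        if len(q)>9:print(n,nm,len(q),q[:,2].max().round(3),cv2.minAreaRect((q[:,:2]*1000).astype(np.float32)))
    cv2.imwrite('pics/%s2.png'%n,cv2.resize(d['image'][100:320,260:460,::-1] if n=='scene' else d['image'][80:300,150:350,::-1],(600,600)))
E
```

```text
t: 8.0
tool_pos: [0.4375, 0.2024, 0.206]
tool_rot: [-3.129, 0.274, -0.001]
contact_force: [0.5, 0.1, -1.8]
opening: 0.0327
grip_force: 70.9
turn deg [-0.05 -0.05 -0.  ] turn [-0.0017 -0.0016 -0.    ] shift [0.3205 0.0041 0.0036]
scene rim 792 0.142 ((439.6769104003906, 201.8813018798828), (89.41870880126953, 49.82563400268555), 80.9709701538086)
scene hi 659 0.262 ((438.8581848144531, 203.08731079101562), (96.31759643554688, 27.20872688293457), 78.38101196289062)
top rim 44 0.142 ((446.6539001464844, 165.60438537597656), (24.116016387939453, 17.521270751953125), 80.9623794555664)
```

View pics/scene2.png

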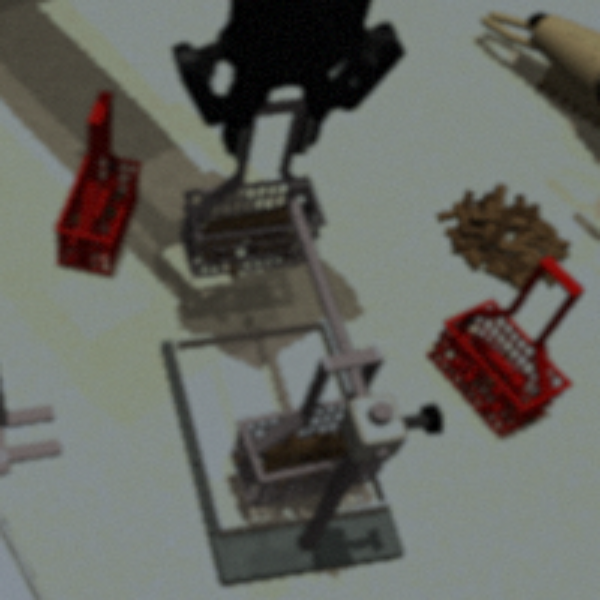

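The basket at crop (255,235) is level and square to the bar, whose tip is at (298,200), and its crown is about 11 mm above the tip. I slide it along the bar.

```bash
python3 -m pendant '[0,0,0,0.03,0,0,0.25,0,0,0,0.07,0,0,0.25,0,0,0,0.11,0.002,0,0.25,0,0,0,0.15,0.003,0,0.25,0,0,0,0.19,0.004,0,0.25,0,0,0,0.23,0.004,0,0.25,0,0,0,0.27,0.004,0,0.25,0,0,0,0.3,0.004,0,0.25,0,0,0,0.32,0.004,0,0.25,0,0,0,0.32,0.004,0,0.25]'
python3 - <<'E'
from h import *
rows([.532,.1845,.1805],80)
d=optics.get_image('scene');P=cloud(d);Q=P.reshape(-1,3)
m=(abs(Q[:,0]-.532)<.045)&(abs(Q[:,1]-.184)<.06)&(Q[:,2]>.095)&(Q[:,2]<.145);q=Q[m];print(cv2.minAreaRect((q[:,:2]*1000).astype(np.float32)))
cv2.imwrite('pics/s3.png',cv2.resize(d['image'][100:320,260:460,::-1],(600,600)))
E
```

```text
t: 9.35
tool_pos: [0.5315, 0.1844, 0.2049]
tool_rot: [-3.129, 0.274, 0.001]
contact_force: [-0.1, 0.0, -1.9]
opening: 0.0332
grip_force: 70.9
turn deg [-0.    0.05 -0.01] turn [-0.0002  0.0017 -0.0002] shift [ 0.0016 -0.0007  0.0813]
((536.3570556640625, 183.0964813232422), (89.62924194335938, 53.47603988647461), 80.52489471435547)
```

View pics/s3.png

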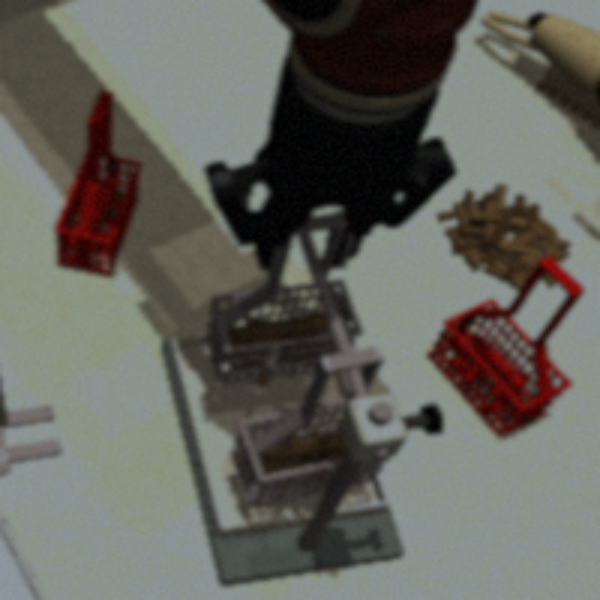

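The bar passes between the straps under the crown (crop 320,225), with a clear gap to the hung basket. I lower it until it touches.

```bash
python3 -m pendant '[0,0,0,0,0,0.025,0.25,0,0,0,0,0,0.045,0.25,0,0,0,0,0,0.06,0.25,0,0,0,0,0,0.07,0.25,0,0,0,0,0,0.076,0.25,0,0,0,0,0,0.076,0.25]'; python3 -m pendant '[0,0,0,0,0,0.004,0.25,0,0,0,0,0,0.004,0.25]'
```

```text
t: 10.15
tool_pos: [0.5313, 0.1844, 0.1821]
tool_rot: [-3.129, 0.274, 0.001]
contact_force: [-0.6, 0.3, -2.5]
opening: 0.0332
grip_force: 70.9
t: 10.4
tool_pos: [0.5314, 0.1844, 0.1811]
tool_rot: [-3.129, 0.274, 0.0]
contact_force: [0.2, -0.3, -1.9]
opening: 0.0331
grip_force: 70.9
```

```bash
python3 -m pendant '[0,0,0,0,0,0.003,0.25,0,0,0,0,0,0.003,0.25]';python3 -m pendant '[0,0,0,0,0,0.003,0.25,0,0,0,0,0,0.003,0.25]'
```

```text
t: 10.65
tool_pos: [0.5315, 0.1845, 0.1809]
tool_rot: [-3.129, 0.274, -0.0]
contact_force: [-2.3, -0.8, 2.8]
opening: 0.0329
grip_force: 71.4
t: 10.9
tool_pos: [0.5316, 0.1845, 0.1808]
tool_rot: [-3.129, 0.274, -0.001]
contact_force: [-4.1, -1.6, 6.4]
opening: 0.0333
grip_force: 72.0
```

It touches at TCP z 0.181. I ease off a little, open partly, and check before rising.

```bash
python3 -m pendant '[0,0,0,0,0,-0.003,0.25,0,0,0,0,0,-0.003,0.25]' 20;python3 -m pendant '[0,0,0,0,0,0,0.45,0,0,0,0,0,0,0.55,0,0,0,0,0,0,0.65,0,0,0,0,0,0,0.65,0,0,0,0,0,0,0.65,0,0,0,0,0,0,0.65,0,0,0,0,0,0,0.65,0,0,0,0,0,0,0.65]'
python3 - <<'E'
from h import *
d=optics.get_image('scene')
cv2.imwrite('pics/s4.png',cv2.resize(d['image'][100:320,260:460,::-1],(600,600)))
E
```

```text
t: 11.15
tool_pos: [0.5315, 0.1845, 0.1808]
tool_rot: [-3.129, 0.274, -0.0]
contact_force: [-2.8, -1.5, 5.4]
opening: 0.0327
grip_force: 71.7
t: 12.15
tool_pos: [0.5313, 0.1845, 0.1801]
tool_rot: [-3.129, 0.274, 0.001]
contact_force: [0.6, 1.0, -0.4]
opening: 0.0552
grip_force: 0.0
```

View pics/s4.png

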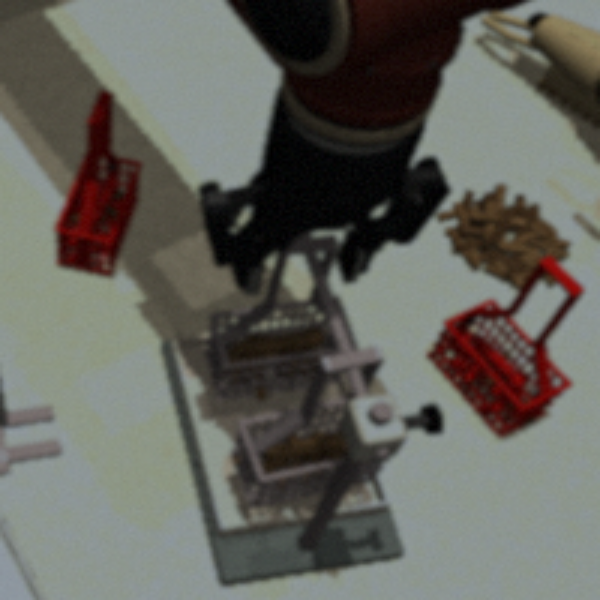

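The basket hangs on the bar (crown at crop 315,245), the fingers are clear on both sides, and there is a gap to the hung basket. I rise slowly, wait, and check.

```bash
python3 -m pendant '[0,0,0,0,0,-0.03,0.65,0,0,0,0,0,-0.08,0.65,0,0,0,0,0,-0.15,0.65,0,0,0,0,0,-0.25,0.65,0,0,0,0,0,-0.35,0.65,0,0,0,0,0,-0.45,0.65,0,0,0,-0.2,0,-0.5,0.65,0,0,0,-0.4,0,-0.5,0.65,0,0,0,-0.5,0,-0.5,0.65,0,0,0,-0.5,0,-0.5,0.65,0,0,0,-0.5,0,-0.5,0.65,0,0,0,-0.5,0,-0.5,0.65]'
for i in 1 2; do python3 -m pendant '[0,0,0,0,0,0,0.65,0,0,0,0,0,0,0.65,0,0,0,0,0,0,0.65,0,0,0,0,0,0,0.65,0,0,0,0,0,0,0.65,0,0,0,0,0,0,0.65,0,0,0,0,0,0,0.65,0,0,0,0,0,0,0.65]' >/dev/null
python3 - <<'E'
from h import *
for n in('scene','top'):
    d=optics.get_image(n);Q=cloud(d).reshape(-1,3)
    b=(abs(Q[:,1]-.18)<.08)
    for nm,lo,hi,x0,x1 in(('new rim',.095,.125,.48,.58),('new bottom',.06,.085,.48,.58),('crowns',.22,.24,.52,.545),('hung rim',.095,.125,.59,.66)):
        q=Q[b&(Q[:,2]>lo)&(Q[:,2]<hi)&(Q[:,0]>x0)&(Q[:,0]<x1)]
        if len(q)>5:print(n,nm,len(q),np.median(q,0).round(3),q.min(0).round(3),q.max(0).round(3),[np.round(v) for v in cv2.minAreaRect((q[:,:2]*1000).astype(np.float32))])
    if n=='top':cv2.imwrite('pics/t5.png',np.hstack([cv2.resize(d['image'][100:230,180:260,::-1],(370,600)),cv2.resize(s,(420,600))]))
    s=d['image'][140:320,300:430,::-1]
E
done
```

```text
t: 13.7
tool_pos: [0.3844, 0.2102, 0.3304]
tool_rot: [-3.129, 0.275, 0.001]
contact_force: [0.9, -1.0, 0.2]
opening: 0.0553
grip_force: 0.0
scene new rim 503 [0.537 0.181 0.111] [0.504 0.138 0.095] [0.564 0.233 0.125] [array([534., 185.]), array([90., 48.]), np.float64(81.0)]
scene new bottom 385 [0.544 0.173 0.074] [0.505 0.139 0.06 ] [0.563 0.233 0.085] [array([537., 185.]), array([88., 55.]), np.float64(80.0)]
scene crowns 136 [0.534 0.184 0.227] [0.52  0.167 0.221] [0.545 0.2   0.231] [array([533., 183.]), array([22., 33.]), np.float64(15.0)]
scene hung rim 483 [0.618 0.155 0.107] [0.59  0.124 0.095] [0.66  0.217 0.125] [array([627., 169.]), array([90., 67.]), np.float64(85.0)]
top new rim 284 [0.529 0.18  0.115] [0.502 0.137 0.096] [0.562 0.232 0.125] [array([532., 184.]), array([91., 47.]), np.float64(81.0)]
top new bottom 258 [0.525 0.175 0.073] [0.502 0.137 0.06 ] [0.559 0.231 0.085] [array([534., 184.]), array([90., 54.]), np.float64(80.0)]
top crowns 117 [0.531 0.183 0.229] [0.522 0.167 0.22 ] [0.544 0.199 0.233] [array([533., 183.]), array([23., 32.]), np.float64(9.0)]
top
[... 526 characters left out ...]
, np.float64(58.0)]
scene hung rim 484 [0.618 0.155 0.107] [0.591 0.123 0.095] [0.66  0.218 0.125] [array([627., 169.]), array([90., 68.]), np.float64(83.0)]
top new rim 287 [0.529 0.18  0.115] [0.501 0.137 0.095] [0.562 0.232 0.125] [array([532., 184.]), array([92., 47.]), np.float64(81.0)]
top new bottom 251 [0.525 0.174 0.072] [0.502 0.137 0.06 ] [0.559 0.231 0.085] [array([534., 184.]), array([90., 54.]), np.float64(81.0)]
top crowns 115 [0.531 0.183 0.229] [0.522 0.167 0.22 ] [0.544 0.199 0.234] [array([533., 183.]), array([22., 32.]), np.float64(13.0)]
top hung rim 332 [0.614 0.163 0.114] [0.591 0.123 0.095] [0.659 0.217 0.124] [array([626., 169.]), array([91., 69.]), np.float64(85.0)]
```

View pics/t5.png

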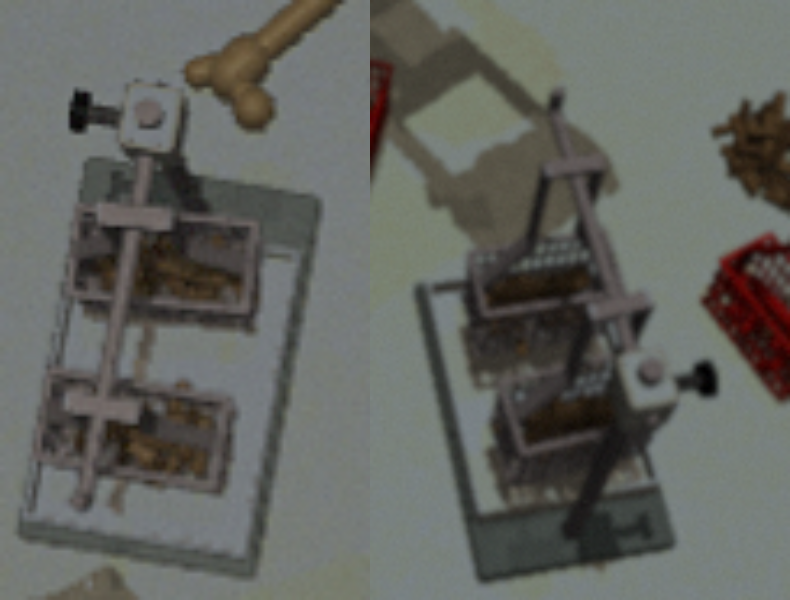

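Both baskets hang straight and still. In the top crop the crowns are at (100,405) and (122,217) and the baskets are clearly apart, so I hand in.

```bash
python3 -c "
from h import *
print(ctrl.finish_job())"
```

```text
the job is handed in; nothing more can be done
None
```

The full basket now hangs on the hook beside the first one; both were straight, still and clearly apart in the last images, the empty basket was left in the tray, and the job is handed in, though no verdict was returned.

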